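# Close and pin a vaccine transport box

## Task

A spent cold brick lies across the open vaccine transport box: lift it off and lay it flat in the steel tray, then swing the hinged lid down onto the box. Take the steel pin with the round knob out of the white stand, push it down through the hole in the lid's ear and the hole in the box's lug below it, and press on until the knob bears on the ear and the lid is squeezed fully shut against its springy seal. Finish while still holding the knob and keeping that press on, so that a colleague can thread the seal tag through the pin's eye underneath; leave everything else standing where it is.

Things in the scene. Friction and masses are not known exactly. Their poses are not given: they have to be found in the camera images.
- box: White insulated transport box, fixed: 165 mm (its x) by 180 mm (its y), rim 100 mm up, walls 16 mm; origin under its centre. In it a foam insert with small purple-capped vials, tops 21 mm below the rim. The lid's hinge runs along the +y rim (parallel to its x); a steel lug sticks out from the middle of the -y wall.
- lid (a joint): Lid angle above its seal, rad: 0 when the lid has come down onto the seal, about 1.5 upright, 2.0 open stop; starts at 1.65 to 1.85. Hinge friction (0.22 N m) holds the lid wherever it is left; some 2 N near the free edge moves it.
- seal (a joint): How far the springy seal is squeezed, rad: 0 free, 0.05 lid fully shut, flat on the rim. Lid let go on the free seal: holes in line, ear 10 mm above its shut height. Squeezing starts at about 2 N on the ear, full at about 8 N, and springs back when let go.
- lid_hinge (a point): Middle of the hinge axis, 4 mm above the box's +y rim. Lid: panel 169 mm wide, 180 mm from hinge to free edge, 10 mm thick, outer face 6 mm from the axis. In the box's frame, with a = lid + 0.05 - seal, it runs from the hinge towards (0, -cos a, sin a); its outer face looks towards (0, sin a, cos a). Push the outer face to close it.
- ear_hole (a point): Centre of the hole in the lid's steel ear, on the face that is the ear's top when shut (flush with the lid's outer face). Ear 42 mm wide, 8 mm thick, sticking out 42 mm from the middle of the lid's free edge; hole 13 mm across, straight through, 200 mm from the hinge axis. z axis: out of the lid's outer face.
- lug_hole (a point): Centre of the hole in the box's steel lug, on the lug's upper face, level with the rim (100 mm up), 110 mm from the box's centre towards its -y. Lug 42 mm by 44 mm, 10 mm thick, hole 13 mm across, straight through, open beneath. With the lid shut the ear's upper face is 10 mm above this point.
- brick_center (a point): Centre of the spent cold brick: flat hard-shell pale slab 190 mm long (its x) by 56 mm wide (its y) by 24 mm high, about 0.3 kg, lying flat across the rims of the box's two side walls, its length roughly along the box's x.
- tray: Empty stainless drip tray, fixed, 250 mm (its x) by 150 mm (its y) by 26 mm high outside, walls and floor 3 mm; origin under its centre.
- stand: White plastic stand block, fixed, 200 mm (its x) by 55 mm (its y) by 56 mm high, with three 13 mm holes through it in a row along its x, 65 mm apart, the middle one at its centre; origin under its centre. The pin and two measuring instruments hang in the holes, in any order.
- pin_knob (a point): Centre of the pin's knob. The pin is one steel piece, about 80 g: knob 28 mm in diameter and 26 mm high on a shank 10 mm in diameter, 42 mm long, with a tapered tip. It hangs upright in a hole of the stand, the knob's flat underside on the stand's top, so the knob's centre is 69 mm above the counter. z axis: up along the pin.
- pin_tip (a point): Lower end of the pin's shank, 55 mm below the knob's centre. A small eye for the seal tag goes through the shank 12 mm above it. z axis: up along the pin.
- dial_mid (a point): Bystander: dial thermometer with an upright round dial 38 mm across, hanging in another hole of the stand; this point is the dial's centre, 26 mm above the stand's top.
- logger_mid (a point): Bystander: probe logger with an upright white head 26 x 16 x 55 mm, hanging in another hole of the stand; this point is the head's centre, 28 mm above the stand's top.
- vial_a: Bystander: vial, 25 mm across, 48 mm high, standing on the counter just beyond the box; origin under its centre.
- vial_b: Bystander: a second such vial.
- jar: Bystander: amber jar, 48 mm across, 75 mm high, standing beyond the box; origin under its centre.
- spray: Bystander: bottle, 60 mm across, 150 mm high, standing beyond the box; origin under its centre.
Mind the look-alikes: they are no part of the job. What is shaped like the part that bears pin_knob but orange is not meant. Leave any yellow look-alike of the part that bears brick_center alone.

How it is judged:
By the outcome, as a careful person would: the job done as asked, in the order asked, and still so for the second after the job is handed in, while the arm keeps its last pose, push and grip.
It also fails if it takes over 72 s, if anything falls off the work surface, if the arm or the gripper's body presses on something with over 40 N, if the wrist force passes 120 N, or if a joint passes its speed limit or range.

## Robot

A 6-joint arm with a two-finger parallel gripper is mounted at the origin on the work surface. World frame = base frame: x ahead of the robot, y to its left, z up, the work surface at z = 0. Lengths are in mm, angles in rad, forces in N, time in s.
With the tool pointing down it reaches from about 400 to 925 mm from the base axis. Payload 12.5 kg.
Tool frame: the origin (TCP) lies where the fingers leave the gripper's body, on its centre line; the fingertips stand 78 mm ahead of it and the grasp point (between the pads) lies 59 mm ahead of it; z points along the fingers, y is the direction in which the jaws open and shut (so a half turn about z gives the same grasp; the last joint's range is limited). The gripper opens to 95 mm and grips with 3 to 60 N. Pads are 20 mm wide; open, the fingers measure 119 mm over their backs; the gripper's body (75 mm by 180 mm) begins 59 mm behind the grasp point.
Start: joints at [1.198, 0.491, 1.559, -0, 1.092, -0.106], TCP at [164.758, 602.903, 292.261] pointing down, gripper open.
Joint ranges: [-3.1, 3.1], [-0.84, 2.19], [0.05, 2.79], [-1.13, 4.28], [0.06, 2.93], [-2.69, 2.69]. Speed limits (rad/s): [2.22, 2.22, 2.79, 3.14, 3.14, 3.14].

## Interface

Orientations are given as [roll, pitch, yaw] about the fixed x, y, z axes, in that order (R = Rz(yaw) Ry(pitch) Rx(roll)).
In Python, from cell import env, viewer, ticket, search_frame gives the robot as it stands.
- The arm moves only by the shell command python3 -m inch 'ROWS'. ROWS is a JSON object of lists of equal length, an entry for each row: "hand": the opening, from 0 (shut) to 1 (fully open); "delta_pos": the shift along the tool's x, y, z in cm, a list of three; "turn": the turn about the tool's z in rad. A call has 1 to 20 rows; each row shifts and turns the commanded pose from where the row before left it, along the tool's axes as they then stand; what a row does not reach is not made up. A row lasts 1/10 s, in which the tool goes at most 50 mm and 8.59 degrees, less where a joint would pass 70% of its speed; a pose out of reach is approached as far as the arm can. A call is refused whole if a number of a shift passes 5 or a number of a turn 0.15, either way. A call with a gripper value outside its range is refused whole. The fingers move at their own pace and stop on an object; the grip force is fixed at half the most. Time passes only in rows, so rows that do not move let the fingers close. It gives the time, the measured TCP pose, the force and the opening at its end, in the units of the state.
- env.state(): the state, without advancing time (a new reading comes with each control period).
- viewer.read_camera(name): name is "side" or "top"; returns (picture, depth): 480x640x3 uint8, blue, green, red; 480x640 float32, mm along the optical axis (not along the pixel's ray), 0 where there is no reading.
- viewer.get_calibration(name): a dict with "fx", "fy", "cx", "cy" (pixels), "T" (4x4, takes a point from camera to world coordinates). Camera axes: x right, y down, z forward; pixel columns grow to the right and rows downward; lengths in mm; the calibration is good to about 2 mm. A picture is of the moment at which its call begins. get_calibration takes no time and is no camera call.
- ticket.job_done(): hands the job in, once; it reports no verdict.
Trained networks look in the newest picture that a camera, given by its name, has taken for a name from the list of things; names that differ only in an ending like _2 or _b are one class to them, and where a whole thing is asked for, a point or a joint stands for the part that bears it (a point fixed in the world has none). Each returns a list of dicts, best first, with "p" (0 to 1); they miss things now and then, are a little off and sometimes report something else, mostly with a low value. They report only what shows in the picture. A call takes as long as a camera call. They do not tell look-alikes from the thing itself.
- search_frame(camera, label): "centre" ([column, row] in pixels, amid what is visible of it).
The state is a dict: "t": time; "joints": joint angles; "qvel": joint speeds; "tau": joint torques, N m; "eef_pos": TCP position; "tcp_rot": TCP orientation; "ft_force": force on the tool from outside, world axes, zero at the start; "moment": the same for the moment, N m; "opening": opening from 0.0 (shut) to 1.0 (fully open).
Only numpy, scipy, OpenCV 4.12 (cv2) and the standard library are available. Lean on these libraries where they do the work, as an engineer would, in place of code of your own. Each camera call takes 0.05 s, during which the arm holds its last target.

## Working session

There is one attempt and no reset: what is moved stays moved. The work goes in short steps, Python scripts to look and compute and a shell command to move; the robot and the scene stay as the last step left them, time stands still between calls to the robot, and variables do not carry over. Pictures are saved under pics/ and viewed, and the job is handed in when it is done.

```bash
ls; mkdir -p pics
cat > h.py <<'E'
import numpy as np, cv2
from cell import env, viewer, ticket, search_frame
def shot(cam,name):
    im,d=viewer.read_camera(cam); cv2.imwrite(f'pics/{name}.png',im); np.save(f'pics/{name}.npy',d); return im,d
def world(cam,d,u,v,w=None):
    c=viewer.get_calibration(cam); 
    if w is None:
        p=d[int(v)-1:int(v)+2,int(u)-1:int(u)+2]; p=p[p>0]; w=np.median(p) if p.size else np.nan
    P=np.array([(u-c['cx'])/c['fx']*w,(v-c['cy'])/c['fy']*w,w,1]); return (np.array(c['T'])@P)[:3]
def cloud(cam,d):
    c=viewer.get_calibration(cam); v,u=np.mgrid[:480,:640]
    P=np.stack([(u-c['cx'])/c['fx']*d,(v-c['cy'])/c['fy']*d,d,np.ones_like(d)],-1)
    W=(P@np.array(c['T']).T)[...,:3]; W[d<=0]=np.nan; return W
E
python3 - <<'E'
from h import *
np.set_printoptions(precision=1,suppress=True)
for c in('top','side'):
    im,d=shot(c,c+'0')
    for l in ['box','lid','ear_hole','lug_hole','brick_center','tray','stand','pin_knob','dial_mid','logger_mid','vial_a','jar','spray']:
        for r in search_frame(c,l)[:3]:
            print(c,l,round(r['p'],2),np.array(r['centre']),world(c,d,*r['centre']))
s=env.state();print(s['t'],s['eef_pos'],s['tcp_rot'],s['ft_force'])
E
```

```text
pics
top box 0.75 [269.7 218.7] [576.1 113.6  99. ]
top lid 0.71 [241.4 220.9] [542.6 160.2 237.3]
top ear_hole 0.73 [244.  220.2] [547.4 157.1 221.4]
top lug_hole 0.7 [271.5 222.6] [574.3 112.5  61.8]
top lug_hole 0.2 [307.7 227.9] [547.3  23.3 124.8]
top brick_center 0.56 [309.2 229.1] [544.4  19.8 124.9]
top tray 0.78 [441.  248.8] [ 510.8 -316.1    2.6]
top stand 0.56 [195.3 240.6] [533.6 300.7  55.8]
top pin_knob 0.63 [155.7 208.3] [614.  397.7  67.4]
top pin_knob 0.58 [182.  211.5] [601.5 328.5  81.4]
top pin_knob 0.37 [307.6 228.7] [545.4  23.5 124.5]
top dial_mid 0.66 [421.9 154.2] [ 741.3 -265.3   68.7]
top dial_mid 0.2 [338.2 156.6] [746.4 -56.9  47.4]
top logger_mid 0.47 [188.3 263.8] [469.8 301.7 110.8]
top logger_mid 0.17 [238.9 218.9] [544.2 163.6 249.6]
top jar 0.72 [418.  148.8] [ 754.3 -255.4   72.5]
top spray 0.8 [223.  151.5] [744.  226.6 105. ]
side box 0.76 [302.1 267.1] [550.9 150.8 164. ]
side lid 0.79 [300.6 249.3] [550.5 168.7 216.9]
side ear_hole 0.71 [301.2 250.7] [549.7 167.5 213.1]
side ear_hole 0.2 [301.2 266.5] [552.2 152.1 166.2]
side lug_hole 0.95 [30
[... 298 characters left out ...]
    3.5]
side stand 0.76 [287.3 399.6] [540.3 337.4  55.7]
side pin_knob 0.74 [226.6 426.9] [615.4 404.4  66.7]
side pin_knob 0.65 [250.3 381.8] [599.3 330.   76.4]
side dial_mid 0.93 [291.7 377.6] [536.9 318.4  85.6]
side dial_mid 0.52 [350.3 199.1] [ 506.  -323.1    2.9]
side logger_mid 0.7 [333.  376.4] [474.  317.7 101.6]
side logger_mid 0.62 [300.2 262.9] [553.3 155.7 177. ]
side logger_mid 0.26 [351.3 198.1] [ 503.8 -327.4    3.5]
side vial_a 0.72 [229.9 242.2] [748.  -54.5  32.2]
side vial_a 0.69 [219.5 280.7] [735.5  64.2  25.8]
side jar 0.66 [247.6 187.2] [ 758.  -249.    54.7]
side spray 0.7 [171.5 328. ] [753.9 253.8  85.8]
1.4 [164.7 602.9 292.3] [ 3.1 -0.   2.9] [-0.1 -0.8 -0.4]
```

View pics/top0.png

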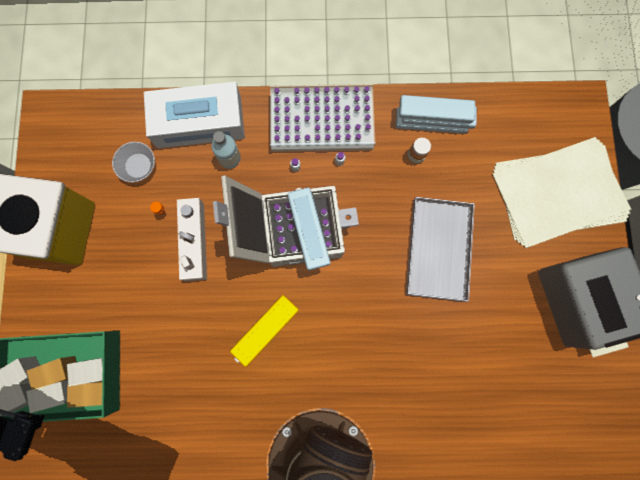

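View pics/side0.png

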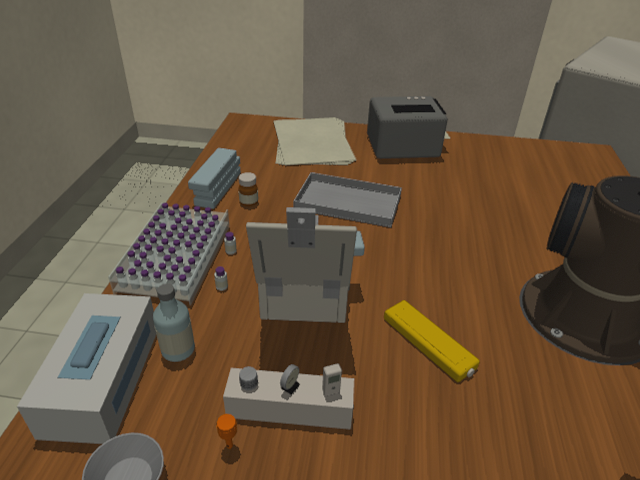

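The top view shows the box at (305,222), the lid open on its left and the lug at (350,217). The pale brick at (309,229) is the one meant; the yellow slab at (265,330) is a look-alike. The tray is at (441,249). The stand at (190,240) holds a grey knob at (187,211), the dial at (186,237) and the logger at (187,263). The orange knob at (156,208) is the pin's look-alike. Next I'll measure these.

Run:
```python
from h import *
np.set_printoptions(precision=1,suppress=True)
W={}
for c in('top','side'):
    W[c]=cloud(c,np.load(f'pics/{c}0.npy'))
def rect(w,xr,yr,zr,n):
    m=(w[...,0]>xr[0])&(w[...,0]<xr[1])&(w[...,1]>yr[0])&(w[...,1]<yr[1])&(w[...,2]>zr[0])&(w[...,2]<zr[1])
    P=w[m]; print(n,m.sum(),'mean',P.mean(0),'rect',cv2.minAreaRect(P[:,:2].astype(np.float32))); return P
for c in W:
    w=W[c]
    print(c)
    rect(w,(430,680),(-60,90),(116,135),'brick')
    rect(w,(440,680),(-90,180),(94,106),'boxrim+lug')
    rect(w,(440,680),(-90,-47),(94,106),'lug')
    rect(w,(350,680),(-450,-200),(15,33),'trayrim')
    rect(w,(400,680),(250,370),(50,59),'standtop')
    rect(w,(570,680),(280,355),(72,90),'knob')
    rect(w,(510,565),(280,355),(62,120),'dial')
    rect(w,(440,510),(280,355),(62,130),'logger')
im=cv2.imread('pics/top0.png');im2=cv2.imread('pics/side0.png')
a=cv2.resize(im[190:290,140:270],None,fx=4,fy=4,interpolation=cv2.INTER_CUBIC)
b=cv2.resize(im2[340:460,200:370],None,fx=4,fy=4,interpolation=cv2.INTER_CUBIC)
cv2.imwrite('pics/crop1.png',cv2.resize(b,(680,480)))
cv2.imwrite('pics/crop2.png',cv2.resize(im[170:290,200:370],None,fx=4.5,fy=4.5,interpolation=cv2.INTER_CUBIC))
```

```text
top
brick 1924 mean [547.6  22.8 123.7] rect ((551.3709106445312, 23.47655487060547), (194.07089233398438, 56.034584045410156), 13.890636444091797)
boxrim+lug 1618 mean [565.7  19.1 100.1] rect ((554.5715942382812, 15.277427673339844), (192.48724365234375, 218.38821411132812), 6.544434547424316)
lug 416 mean [561.6 -63.8  99.6] rect ((549.8436889648438, -68.0958251953125), (42.95704650878906, 113.91622161865234), 89.35923767089844)
trayrim 626 mean [ 514.1 -315.8   23.1] rect ((510.7926025390625, -309.87799072265625), (151.96539306640625, 250.1934356689453), 82.371826171875)
standtop 1328 mean [539.4 314.9  55.8] rect ((541.7509155273438, 317.2462158203125), (200.83082580566406, 56.6417236328125), 3.883014678955078)
knob 110 mean [605.  320.3  81.3] rect ((605.9191284179688, 320.70318603515625), (26.339847564697266, 27.234695434570312), 14.551922798156738)
dial 102 mean [539.1 314.6  87.8] rect ((536.3186645507812, 313.43548583984375), (39.796173095703125, 35.712608337402344), 20.368040084838867)
logger 139 mean [475.5 309.6  98.3] rect ((479.89825439453125, 306.58258056640625), (53.
[... 495 characters left out ...]
 969 mean [ 514.4 -307.7   21.9] rect ((512.425537109375, -312.6734924316406), (159.5244598388672, 251.720458984375), 82.74385070800781)
standtop 3076 mean [539.5 320.4  56.1] rect ((541.941162109375, 314.3699951171875), (200.1280975341797, 58.234771728515625), 3.3978779315948486)
knob 273 mean [605.8 321.2  80.7] rect ((606.0966796875, 319.4796447753906), (27.24352264404297, 28.06415367126465), 75.77983856201172)
dial 371 mean [540.2 318.6  85.6] rect ((539.889404296875, 315.8919677734375), (37.06758499145508, 15.45163345336914), 64.05278015136719)
logger 499 mean [476.5 315.2  93.4] rect ((476.63177490234375, 311.31866455078125), (26.190868377685547, 17.602924346923828), 30.76740264892578)
```

View pics/crop1.png

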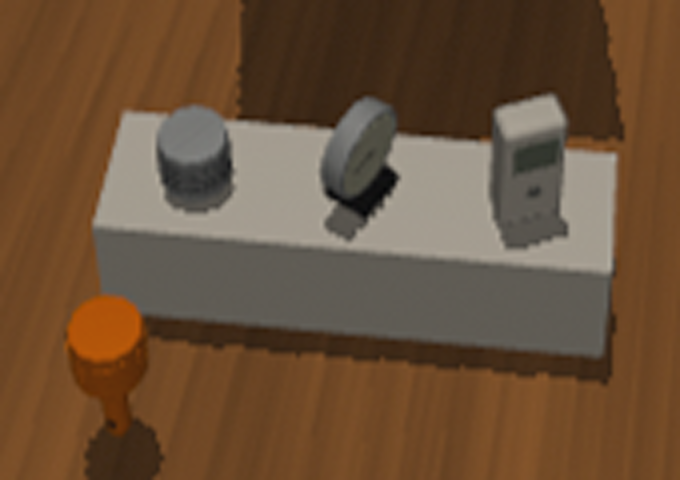

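View pics/crop2.png

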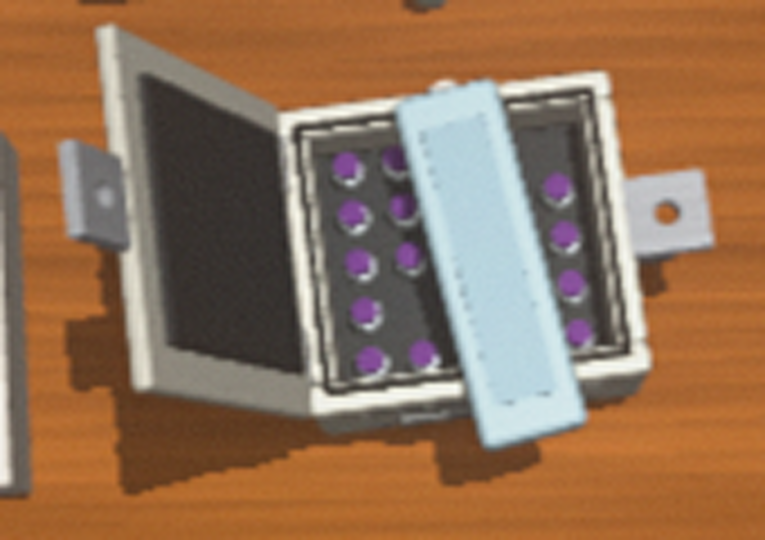

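The enlarged crop shows the grey steel knob seated at the far end of the stand, with the dial and logger beside it. The orange copy stands off the stand, so the grey one is the pin. Next I'll fit the box and the lid.

Run:
```python
from h import *
from scipy.optimize import minimize
np.set_printoptions(precision=2,suppress=True)
s=env.state();print(s['t'],s['eef_pos'],s['tcp_rot'],s['joints'])
w=cloud('top',np.load('pics/top0.npy'))
m=(w[...,0]>440)&(w[...,0]<680)&(w[...,1]>-150)&(w[...,1]<130)&(w[...,2]>97)&(w[...,2]<103)
P=w[m][:,:2]
best=[]
for yaw in np.radians(np.arange(2,12,.25)):
    c,s_=np.cos(yaw),np.sin(yaw); R=np.array([[c,-s_],[s_,c]])
    q=P@R
    core=q[(q[:,1]>q[:,1].min()+55)]
    lo,hi=np.percentile(core[:,0],[1,99]); best.append((hi-lo,np.degrees(yaw),(lo+hi)/2,q[:,1].min(),q[:,1].max()))
best.sort(); print(best[:4])
# lug hole: dark pixel at z=100 plane
cal=viewer.get_calibration('top');T=np.array(cal['T'])
def onplane(u,v,z,cal=cal,T=T):
    r=T[:3,:3]@[(u-cal['cx'])/cal['fx'],(v-cal['cy'])/cal['fy'],1]; return T[:3,3]+r*(z-T[2,3])/r[2]
print('lughole',onplane(348.2,217.1,100),'campos',T[:3,3])
# lid plane from side (outer face) 
ws=cloud('side',np.load('pics/side0.npy'))
for n,w_,yr in(('side',ws,(100,220)),('top',w,(100,220))):
    m=(w_[...,0]>455)&(w_[...,0]<640)&(w_[...,1]>yr[0])&(w_[...,1]<yr[1])&(w_[...,2]>125)&(w_[...,2]<270)
    Q=w_[m]; 
    for i in range(6):
        c=Q.mean(0); nn=np.linalg.svd(Q-c,full_matrices=False)[2][2]; d=np.abs((Q-c)@nn); Q=Q[d<max(2,2*np.median(d))]
    print(n,len(Q),c,nn,'yaw',np.degrees(np.arctan2(nn[0],-nn[1])),'a',np.pi/2-np.arcsin(nn[2]*np.sign(nn[1])),Q.max(0))
```

```text
1.4 [164.75 602.91 292.26] [ 3.14 -0.    2.87] [ 1.2   0.49  1.56  0.    1.09 -0.11]
[(np.float64(163.08839300884165), np.float64(7.250000000000001), np.float64(565.1291027548632), np.float64(-165.7771733591204), np.float64(54.47599834607483)), (np.float64(163.19050658456155), np.float64(7.0), np.float64(565.144262523661), np.float64(-163.32637616942532), np.float64(56.84722171857194)), (np.float64(163.2343561780338), np.float64(6.75), np.float64(565.2553001792517), np.float64(-160.89758561337467), np.float64(59.21736280191104)), (np.float64(163.3099140903584), np.float64(6.5), np.float64(565.3049249535254), np.float64(-158.4657317992228), np.float64(61.58637647202237))]
lughole [576.62 -73.35 100.  ] campos [ 340.11   16.41 1189.94]
side 4912 [550.07 163.15 202.52] [-0.11  0.94 -0.32] yaw -173.24809641285364 a 1.9013161928425686 [636.14 195.03 269.97]
top 1464 [552.6  149.09 196.35] [ 0.11 -0.94  0.33] yaw 6.563865929875464 a 1.9019469990558244 [616.86 179.08 262.25]
```

```bash
cat > to.py <<'E'
import sys,numpy as np
from cell import env
# usage: to.py x y z -> tool-frame delta in cm
s=env.state(); p=np.array(s['eef_pos']); y=s['tcp_rot'][2]
R=np.array([[np.cos(y),np.sin(y),0],[np.sin(y),-np.cos(y),0],[0,0,-1]])
g=[p[i] if a=='.' else float(a) for i,a in enumerate(sys.argv[1:4])]
d=R.T@(np.array(g)-p)/10
print('t',round(s['t'],2),'pos',p.round(1),'yaw',round(y,4),'rp',np.round(s['tcp_rot'][:2],3),'F',np.round(s['ft_force'],1),'open',round(s['opening'],3),'d_cm',d.round(2),'rows',np.linalg.norm(d)/5, 'j',np.round(s['joints'],2))
E
python3 -m inch '{"hand":[0.75,0.75,0.75,0.75],"delta_pos":[[0,0,-3.2],[0,0,-3.2],[0,0,-3.2],[0,0,-3.2]],"turn":[-0.129,-0.129,-0.129,-0.129]}'
python3 -m inch '{"hand":[0.75,0.75,0.75,0.75,0.75,0.75,0.75,0.75,0.75,0.75,0.75,0.75,0.75,0.75,0.75],"delta_pos":[[-1.59,-4.36,0],[-1.59,-4.36,0],[-1.59,-4.36,0],[-1.59,-4.36,0],[-1.59,-4.36,0],[-1.59,-4.36,0],[-1.59,-4.36,0],[-1.59,-4.36,0],[-1.59,-4.36,0],[-1.59,-4.36,0],[-1.59,-4.36,0],[-1.59,-4.36,0],[-1.59,-4.36,0],[-1.59,-4.36,0],[-1.59,-4.36,0]],"turn":[0,0,0,0,0,0,0,0,0,0,0,0,0,0,0]}'
python3 to.py 551 23.5 420
```

```text
t: 1.8
eef_pos: [164.7, 602.7, 421.6]
tcp_rot: [3.141, 0.0, -2.887]
ft_force: [0.5, 0.7, -0.1]
opening: 0.764
t: 3.3
eef_pos: [557.9, 26.1, 420.4]
tcp_rot: [3.142, 0.0, -2.893]
ft_force: [1.2, 0.6, 0.7]
opening: 0.748
t 3.3 pos [557.9  26.1 420.4] yaw -2.8927 rp [3.142 0.   ] F [1.2 0.6 0.7] open 0.748 d_cm [ 0.74 -0.08  0.04] rows 0.14816591299963838 j [-0.07  0.29  1.53  0.    1.32 -1.89]
```

```bash
python3 -m inch '{"hand":[0.75,0.75,0.75,0.75,0.75,0.75,0.75],"delta_pos":[[0.6,-0.1,3.5],[0,0,4.5],[0,0,4.5],[0,0,4.5],[0,0,4.5],[0,0,2.0],[0,0,1.0]],"turn":[0,0,0,0,0,0,0]}'
python3 to.py 552 23.5 175
python3 - <<'E'
from h import *
im,d=shot('top','g1')
cv2.imwrite('pics/g1c.png',cv2.resize(im[150:310,200:400],None,fx=3,fy=3))
E
```

```text
t: 4.0
eef_pos: [551.1, 25.5, 173.3]
tcp_rot: [3.141, -0.003, -2.892]
ft_force: [0.1, -0.1, 0.8]
opening: 0.75
t 4.0 pos [551.1  25.5 173.3] yaw -2.8925 rp [ 3.141e+00 -3.000e-03] F [ 0.1 -0.1  0.8] open 0.75 d_cm [-0.03 -0.21 -0.17] rows 0.05557551688692032 j [-0.07  0.54  1.86  0.    0.74 -1.89]
```

View pics/g1c.png

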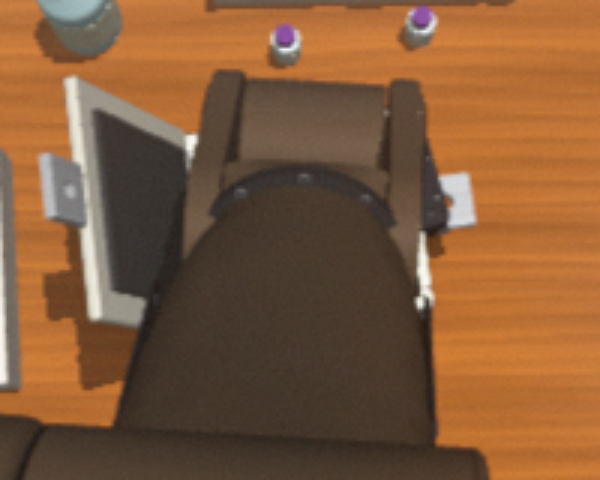

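The arm hides the brick in this view, and the lid and lug are clear of the gripper. I'll close on the brick and lift it.

```bash
python3 -m inch '{"hand":[0.3,0.3,0.3,0.3,0.3,0.3],"delta_pos":[[0,-0.2,0],[0,0,0],[0,0,0],[0,0,0],[0,0,0],[0,0,0]],"turn":[0,0,0,0,0,0]}'
python3 -m inch '{"hand":[0.3,0.3,0.3,0.3,0.3,0.3],"delta_pos":[[0,0,-1],[0,0,-2],[0,0,-2.5],[0,0,-2.5],[0,0,-2.5],[0,0,0]],"turn":[0,0,0,0,0,0]}'
python3 to.py 512 -312 280
python3 - <<'E'
from h import *
shot('side','g2')
E
```

```text
t: 4.65
eef_pos: [552.7, 23.4, 176.6]
tcp_rot: [-3.141, 0.003, -2.892]
ft_force: [0.3, -1.3, 7.1]
opening: 0.587
t: 5.25
eef_pos: [552.7, 23.6, 283.6]
tcp_rot: [-3.14, 0.005, -2.892]
ft_force: [0.1, -0.1, -2.8]
opening: 0.584
t 5.25 pos [552.7  23.6 283.6] yaw -2.8922 rp [-3.14   0.005] F [ 0.1 -0.1 -2.8] open 0.584 d_cm [ 12.22 -31.52   0.36] rows 6.762375493576516 j [-0.08  0.4   1.75  0.    0.99 -1.9 ]
```

View pics/g2.png

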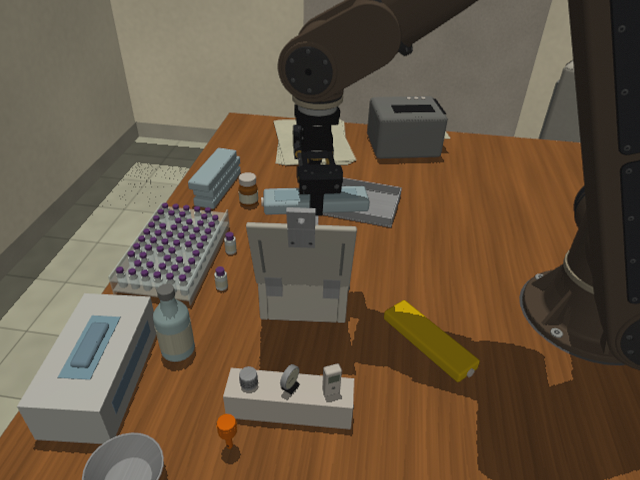

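The brick hangs level in the gripper, above the box at about (315,198). Now I'll carry it to the tray.

```bash
python3 -m inch '{"hand":[0.3,0.3,0.3,0.3,0.3,0.3,0.3,0.3,0.3,0.3,0.3,0.3,0.3],"delta_pos":[[1.2,-3.15,0],[1.2,-3.15,0],[1.2,-3.15,0],[1.2,-3.15,0],[1.2,-3.15,0],[1.2,-3.15,0],[1.2,-3.15,0],[1.2,-3.15,0],[1.2,-3.15,0],[1.2,-3.15,0],[0,0,0],[0,0,0],[0,0,0]],"turn":[0,0,0,0,0,0,0,0,0,0,0.127,0.127,0.127]}'
python3 -m inch '{"hand":[0.3],"delta_pos":[[0,0,0]],"turn":[0]}'
python3 to.py 512 -312 82
```

```text
t: 6.6
eef_pos: [512.9, -311.4, 278.3]
tcp_rot: [3.14, -0.002, 3.004]
ft_force: [1.0, -0.7, -3.7]
opening: 0.589
t: 6.7
eef_pos: [513.1, -311.1, 278.6]
tcp_rot: [3.14, -0.002, 3.008]
ft_force: [-0.4, -0.5, -2.9]
opening: 0.584
t 6.7 pos [ 513.1 -311.1  278.6] yaw 3.0077 rp [ 3.14e+00 -2.00e-03] F [-0.4 -0.5 -2.9] open 0.584 d_cm [ 0.1  -0.1  19.66] rows 3.932755518755004 j [-0.66  0.47  1.64  0.    1.04 -2.09]
```

```bash
python3 -m inch '{"hand":[0.3,0.3,0.3,0.3,0.3,0.3,0.3],"delta_pos":[[0,0,3.5],[0,0,4.5],[0,0,4.5],[0,0,3.5],[0,0,1.7],[0,0,1.0],[0,0,0.6]],"turn":[0,0,0,0,0,0,0]}'
python3 -m inch '{"hand":[0.3,0.3],"delta_pos":[[0,0,0],[0,0,0]],"turn":[0,0]}'
python3 to.py 512 -312 82
```

```text
t: 7.4
eef_pos: [513.4, -311.1, 86.2]
tcp_rot: [3.141, -0.001, 3.012]
ft_force: [-0.7, -0.5, -2.5]
opening: 0.588
t: 7.6
eef_pos: [513.8, -311.5, 88.0]
tcp_rot: [-3.141, 0.001, 3.011]
ft_force: [-0.2, 0.1, -2.7]
opening: 0.586
t 7.6 pos [ 513.8 -311.5   88. ] yaw 3.0105 rp [-3.141e+00  1.000e-03] F [-0.2  0.1 -2.7] open 0.586 d_cm [ 0.17 -0.07  0.6 ] rows 0.12600992858280594 j [-0.65  0.72  1.78  0.    0.64 -2.09]
```

```bash
python3 -m inch '{"hand":[0.3,0.3,0.3,0.3],"delta_pos":[[0,0,0.2],[0,0,0.2],[0,0,0.1],[0,0,0]],"turn":[0,0,0,0]}'
python3 to.py 512 -312 82
```

```text
t: 8.0
eef_pos: [513.5, -311.3, 82.2]
tcp_rot: [3.142, 0.0, 3.01]
ft_force: [0.2, -0.2, -2.5]
opening: 0.588
t 8.0 pos [ 513.5 -311.3   82.2] yaw 3.0099 rp [3.142 0.   ] F [ 0.2 -0.2 -2.5] open 0.588 d_cm [ 0.14 -0.09  0.02] rows 0.033910516615231104 j [-0.65  0.73  1.79  0.    0.63 -2.09]
```

```bash
python3 -m inch '{"hand":[0.3,0.65,0.75,0.75,0.75,0.75,0.75,0.75,0.75,0.75,0.75,0.75],"delta_pos":[[0,0,0.1],[0,0,0],[0,0,0],[0,0,0],[0,0,-1.5],[0,0,-4],[0,0,-4.5],[0,0,-5],[0,0,-5],[0,0,-5],[0,0,-5],[0,0,-4]],"turn":[0,0,0,0,0,0,0,0,0,0,0,0]}'
python3 - <<'E'
from h import *
shot('side','g3')
E
python3 to.py 543.5 240 420
```

```text
t: 9.2
eef_pos: [512.8, -310.8, 425.9]
tcp_rot: [-3.14, 0.003, 3.01]
ft_force: [-0.1, -0.2, 0.4]
opening: 0.746
t 9.25 pos [ 513.4 -311.2  432. ] yaw 3.0099 rp [-3.136  0.01 ] F [-1.4  1.3  5.3] open 0.745 d_cm [ 4.25 55.04  1.2 ] rows 11.042799060655573 j [-0.65  0.35  1.42  0.    1.36 -2.09]
```

View pics/g3.png

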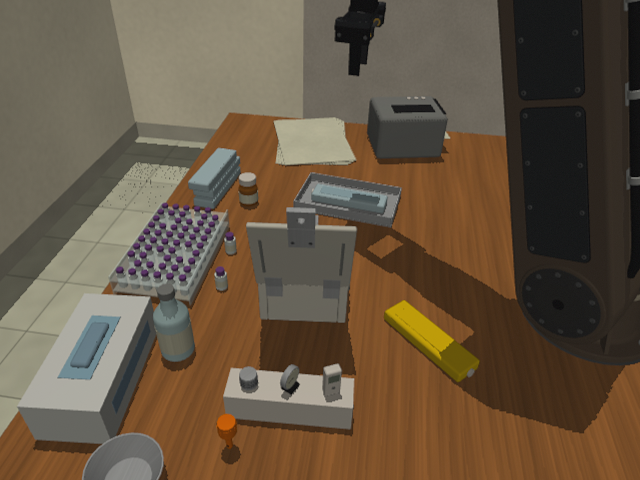

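The brick lies flat inside the tray at (349,197). Next I'll move behind the lid with the jaws shut and aligned with the box axes.

```bash
python3 -m inch '{"hand":[0,0,0],"delta_pos":[[0,0,0],[0,0,0],[0,0,0]],"turn":[-0.125,-0.126,0]}'
python3 to.py 539.4 239 432
```

```text
t: 9.55
eef_pos: [513.1, -311.0, 422.1]
tcp_rot: [-3.141, 0.001, -3.021]
ft_force: [-0.3, 0.3, -0.2]
opening: 0.554
t 9.55 pos [ 513.1 -311.   422.1] yaw -3.0205 rp [-3.141e+00  1.000e-03] F [-0.3  0.3 -0.2] open 0.554 d_cm [-9.26 54.28 -0.99] rows 11.014579995741686 j [-0.66  0.36  1.43  0.    1.35 -2.35]
```

```bash
python3 -m inch '{"hand":[0,0,0,0,0,0,0,0,0,0,0,0,0,0,0,0],"delta_pos":[[-0.66,3.88,-0.5],[-0.66,3.88,-0.5],[-0.66,3.88,0],[-0.66,3.88,0],[-0.66,3.88,0],[-0.66,3.88,0],[-0.66,3.88,0],[-0.66,3.88,0],[-0.66,3.88,0],[-0.66,3.88,0],[-0.66,3.88,0],[-0.66,3.88,0],[-0.66,3.88,0],[-0.66,3.88,0],[0,0,0],[0,0,0]],"turn":[0,0,0,0,0,0,0,0,0,0,0,0,0,0,0,0]}'
python3 to.py 539.4 239 343
```

```text
t: 11.15
eef_pos: [540.2, 239.5, 431.2]
tcp_rot: [-3.141, -0.0, -3.024]
ft_force: [0.6, -0.3, 0.2]
opening: 0.005
t 11.15 pos [540.2 239.5 431.2] yaw -3.0235 rp [-3.141 -0.   ] F [ 0.6 -0.3  0.2] open 0.005 d_cm [ 0.09 -0.04  8.82] rows 1.7644381734466248 j [ 0.31  0.34  1.44 -0.    1.37 -1.38]
```

```bash
python3 -m inch '{"hand":[0,0,0,0],"delta_pos":[[0,0,3],[0,0,3.5],[0,0,2.3],[0,0,0]],"turn":[0,0,0,0]}'
python3 -m inch '{"hand":[0,0,0,0,0,0],"delta_pos":[[0,-1.5,0],[0,-2,0],[0,-2,0],[0,-2,0],[0,-2,0],[0,0,0]],"turn":[0,0,0,0,0,0]}'
python3 - <<'E'
from h import *
shot('side','l1')
E
python3 to.py 539.4 239 343
```

```text
t: 11.55
eef_pos: [540.0, 237.5, 340.9]
tcp_rot: [-3.141, -0.005, -3.026]
ft_force: [-0.2, 0.4, 0.5]
opening: 0.004
t: 12.15
eef_pos: [552.5, 141.8, 345.3]
tcp_rot: [-3.141, 0.003, -3.026]
ft_force: [0.7, 0.3, -0.1]
opening: 0.008
t 12.2 pos [552.4 143.  345. ] yaw -3.0254 rp [-3.142e+00  3.000e-03] F [-0.2 -0.6  0. ] open 0.008 d_cm [0.17 9.69 0.2 ] rows 1.9387937238511666 j [ 0.14  0.36  1.63 -0.    1.15 -1.55]
```

View pics/l1.png

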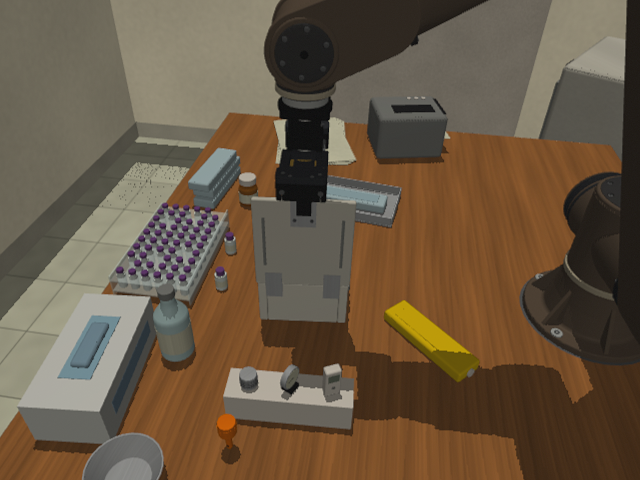

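Run:
```python
from h import *
np.set_printoptions(precision=0,suppress=True,linewidth=200)
im=cv2.imread('pics/l1.png');d=np.load('pics/l1.npy')
cv2.imwrite('pics/l1c.png',cv2.resize(im[90:330,220:400],None,fx=3,fy=2.5*1,interpolation=cv2.INTER_CUBIC))
w=cloud('side',d)
for v in (190,198,205,212,218,222,226,235,260): print(v,[w[v,u].round(0).tolist() for u in (270,290,298,303,310,340)])
```

```text
190 [[721.0, -330.0, 1.0], [556.0, 224.0, 362.0], [545.0, 224.0, 364.0], [538.0, 223.0, 364.0], [529.0, 223.0, 365.0], [534.0, -321.0, 29.0]]
198 [[607.0, 132.0, 285.0], [556.0, 224.0, 349.0], [545.0, 224.0, 351.0], [538.0, 223.0, 351.0], [529.0, 222.0, 351.0], [530.0, -288.0, 26.0]]
205 [[606.0, 137.0, 275.0], [575.0, 132.0, 275.0], [558.0, 152.0, 290.0], [550.0, 150.0, 290.0], [540.0, 149.0, 291.0], [495.0, 121.0, 278.0]]
212 [[607.0, 136.0, 260.0], [575.0, 132.0, 261.0], [559.0, 148.0, 274.0], [551.0, 146.0, 274.0], [540.0, 146.0, 276.0], [495.0, 121.0, 264.0]]
218 [[608.0, 134.0, 247.0], [574.0, 134.0, 251.0], [562.0, 130.0, 250.0], [553.0, 133.0, 253.0], [543.0, 127.0, 250.0], [494.0, 122.0, 253.0]]
222 [[608.0, 136.0, 240.0], [575.0, 132.0, 242.0], [561.0, 132.0, 244.0], [553.0, 131.0, 244.0], [542.0, 130.0, 245.0], [494.0, 123.0, 246.0]]
226 [[608.0, 134.0, 231.0], [575.0, 130.0, 232.0], [562.0, 130.0, 234.0], [554.0, 130.0, 235.0], [542.0, 129.0, 236.0], [493.0, 122.0, 237.0]]
235 [[608.0, 136.0, 213.0], [575.0, 133.0, 216.0], [562.0, 128.0, 214.0], [553.0, 130.0, 217.0], [542.0, 129.0, 217.0], [493.0, 120.0, 217.0]]
260 [[610.0, 137.0, 160.0], [576.0, 131.0, 159.0], [562.0, 131.0, 162.0], [553.0, 129.0, 162.0], [541.0, 128.0, 162.0], [489.0, 123.0, 166.0]]
```

View pics/l1c.png

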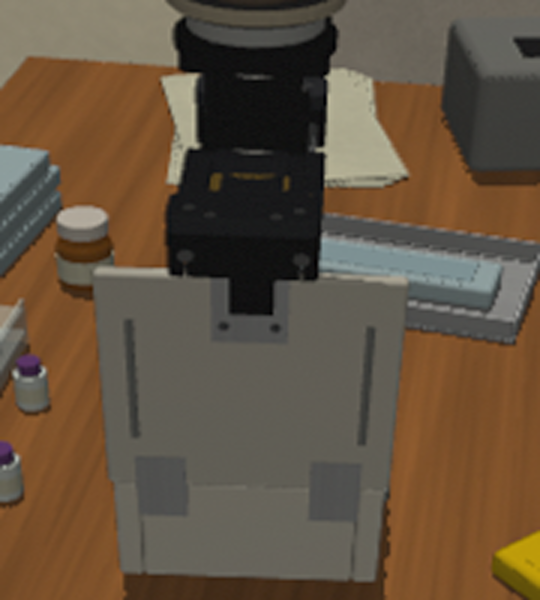

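The fingers are on the outer (+y) side of the lid, which is now about upright. I'll follow its arc down.

```bash
python3 -m inch '{"hand":[0,0,0,0,0,0,0,0,0],"delta_pos":[[0,-2.2,0.1],[0,-2.2,0.1],[0,-2,0.75],[0,-2,0.75],[0,-1.75,1.25],[0,-1.75,1.25],[0,-1.4,1.65],[0,-1.4,1.65],[0,0,0]],"turn":[0,0,0,0,0,0,0,0,0]}'
python3 to.py 568.2 -3 270
python3 -m inch '{"hand":[0,0,0,0,0],"delta_pos":[[0,-0.9,2],[0,-0.9,2],[0,-0.3,1.4],[0,-0.3,1.2],[0,0,0]],"turn":[0,0,0,0,0]}'
python3 to.py 571 -28 202
python3 - <<'E'
from h import *
shot('side','l2')
E
```

```text
t: 13.1
eef_pos: [569.2, -2.2, 267.3]
tcp_rot: [3.141, -0.002, -3.024]
ft_force: [-1.3, 0.6, -0.3]
opening: 0.008
t 13.1 pos [569.2  -2.2 267.3] yaw -3.0239 rp [ 3.141e+00 -2.000e-03] F [-1.3  0.6 -0.3] open 0.008 d_cm [ 0.11 -0.07 -0.27] rows 0.05980700460530545 j [-0.12  0.44  1.73 -0.    0.98 -1.81]
t: 13.6
eef_pos: [572.2, -24.8, 201.8]
tcp_rot: [3.141, -0.001, -3.022]
ft_force: [-0.3, 0.1, 1.1]
opening: 0.008
t 13.6 pos [572.2 -24.8 201.8] yaw -3.0223 rp [ 3.141e+00 -1.000e-03] F [-0.3  0.1  1.1] open 0.008 d_cm [ 0.16 -0.31 -0.02] rows 0.06927081069452186 j [-0.16  0.53  1.78  0.    0.83 -1.85]
```

View pics/l2.png

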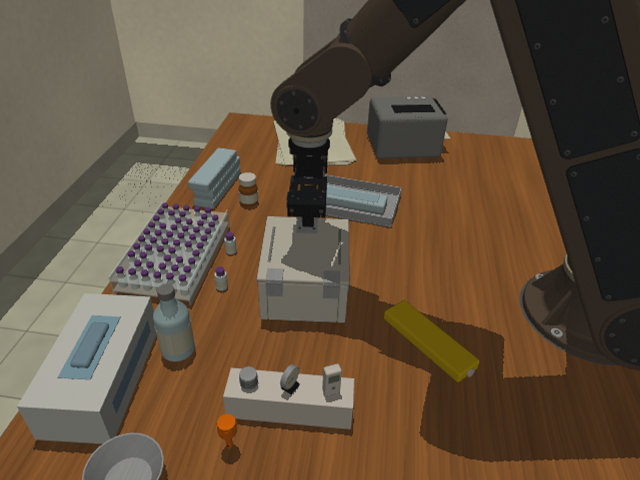

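The lid is nearly down. I'll press slowly and watch the force.

```bash
python3 -m inch '{"hand":[0,0,0,0],"delta_pos":[[0,0,0.3],[0,0,0.2],[0,0,0],[0,0,0]],"turn":[0,0,0,0]}'
python3 -m inch '{"hand":[0,0,0],"delta_pos":[[0,0,0.15],[0,0,0],[0,0,0]],"turn":[0,0,0]}'
python3 -m inch '{"hand":[0,0,0],"delta_pos":[[0,0,0.2],[0,0,0],[0,0,0]],"turn":[0,0,0]}'
```

```text
t: 14.05
eef_pos: [572.3, -25.0, 197.5]
tcp_rot: [-3.142, 0.0, -3.022]
ft_force: [-0.0, -0.1, -0.9]
opening: 0.006
t: 14.35
eef_pos: [572.3, -25.1, 195.7]
tcp_rot: [3.142, -0.0, -3.022]
ft_force: [-0.1, -0.1, -0.6]
opening: 0.003
t: 14.65
eef_pos: [572.4, -25.2, 193.9]
tcp_rot: [-3.141, 0.0, -3.022]
ft_force: [0.2, -0.3, 3.9]
opening: 0.001
```

```bash
python3 -m inch '{"hand":[0,0,0,0.5],"delta_pos":[[0,0,-2],[0,0,-4],[0,0,-4],[0,0,0]],"turn":[0,0,0,0]}'
python3 to.py 606 320.5 290
```

```text
t: 15.05
eef_pos: [573.4, -25.2, 298.5]
tcp_rot: [-3.14, 0.007, -3.022]
ft_force: [0.2, 0.0, -0.1]
opening: 0.046
t 15.05 pos [573.4 -25.2 298.5] yaw -3.0222 rp [-3.14   0.007] F [ 0.2  0.  -0.1] open 0.046 d_cm [-7.35 33.93  0.85] rows 6.94611132935845 j [-0.16  0.41  1.68  0.    1.04 -1.85]
```

```bash
python3 -m inch '{"hand":[0.5,0.5,0.5,0.5,0.5,0.5,0.5,0.5,0.5,0.5],"delta_pos":[[-0.92,4.24,0],[-0.92,4.24,0],[-0.92,4.24,0],[-0.92,4.24,0],[-0.92,4.24,0],[-0.92,4.24,0],[-0.92,4.24,0],[-0.92,4.24,0],[0,0,0],[0,0,0]],"turn":[0,0,0,0,0,0,0,0,0,0]}'
python3 to.py 606 320.5 137
python3 - <<'E'
from h import *
np.set_printoptions(precision=1,suppress=True)
im,d=shot('top','p1')
print([ (round(r['p'],2),np.round(r['centre'],1)) for r in search_frame('top','ear_hole')])
print([ (round(r['p'],2),np.round(r['centre'],1)) for r in search_frame('top','pin_knob')])
cv2.imwrite('pics/p1c.png',cv2.resize(im[170:280,160:380],None,fx=3.5,fy=3.5,interpolation=cv2.INTER_CUBIC))
shot('side','p1s')
E
```

```text
t: 16.05
eef_pos: [604.5, 321.2, 292.3]
tcp_rot: [-3.141, -0.002, -3.021]
ft_force: [0.1, 0.3, 0.6]
opening: 0.502
t 16.05 pos [604.5 321.2 292.3] yaw -3.0206 rp [-3.141e+00 -2.000e-03] F [0.1 0.3 0.6] open 0.502 d_cm [-0.14 -0.09 15.53] rows 3.1066418777019296 j [ 0.39  0.58  1.4  -0.    1.17 -1.3 ]
[(0.83, array([303.5, 220.9]))]
[(0.62, array([182.6, 210.9]))]
```

View pics/p1c.png

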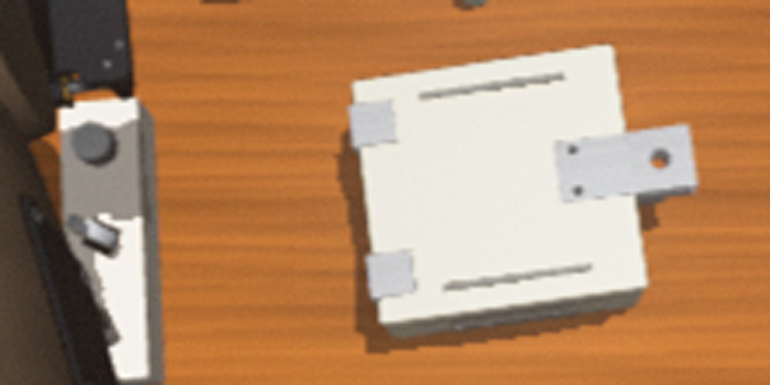

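View pics/p1s.png

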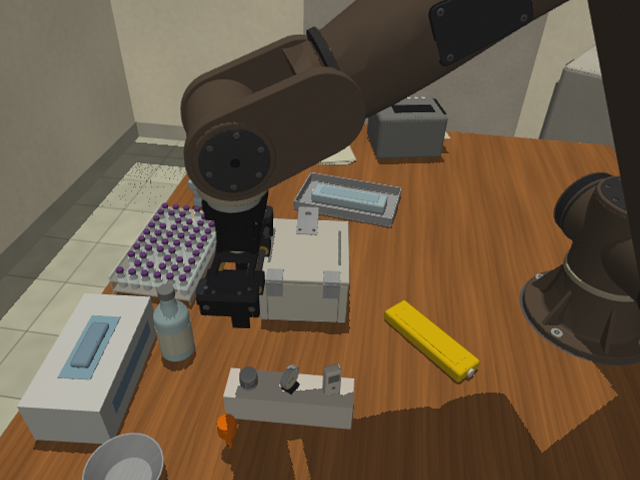

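The lid now lies on the seal. The ear hole shows in the top picture at about (348.6,215) and the steel knob at about (187,211). I'll refine the positions of both.

Run:
```python
from h import *
np.set_printoptions(precision=1,suppress=True)
im=cv2.imread('pics/p1.png');d=np.load('pics/p1.npy')
cal=viewer.get_calibration('top');T=np.array(cal['T'])
def onp(u,v,z):
    r=T[:3,:3]@[(u-cal['cx'])/cal['fx'],(v-cal['cy'])/cal['fy'],1]; return T[:3,3]+r*(z-T[2,3])/r[2]
g=cv2.cvtColor(im,cv2.COLOR_BGR2GRAY).astype(float)
sub=g[206:226,338:360]; print(sub[3:16,3:18].astype(int))
b=np.median(g[210:222,340:346]); print(b)
v,u=np.mgrid[210:221,343:355]; wgt=np.clip(b-15-g[210:221,343:355],0,None)
hu,hv=(u*wgt).sum()/wgt.sum(),(v*wgt).sum()/wgt.sum(); print('hole px',hu,hv,onp(hu,hv,120), onp(hu,hv,116))
w=cloud('top',d)
m=(w[...,0]>585)&(w[...,0]<630)&(w[...,1]>295)&(w[...,1]<345)&(w[...,2]>76)&(w[...,2]<90)
c=w[m]; print('knob',m.sum(),c.mean(0),cv2.minEnclosingCircle(c[:,:2].astype(np.float32)))
# ear plane
m=(w[...,0]>545)&(w[...,0]<610)&(w[...,1]>-110)&(w[...,1]<-55)&(w[...,2]>105)
e=w[m]; print('ear',m.sum(),e.mean(0),cv2.minAreaRect(e[:,:2].astype(np.float32)))
m=(w[...,0]>440)&(w[...,0]<680)&(w[...,1]>-50)&(w[...,1]<150)&(w[...,2]>105)
e=w[m]; print('lid',m.sum(),e.mean(0),cv2.minAreaRect(e[:,:2].astype(np.float32)))
# side
im2,d2=cv2.imread('pics/p1s.png'),np.load('pics/p1s.npy')
ws=cloud('side',d2)
m=(ws[...,0]>545)&(ws[...,0]<610)&(ws[...,1]>-110)&(ws[...,1]<-55)&(ws[...,2]>105)
e=ws[m]; print('ear side',m.sum(),e.mean(0),cv2.minAreaRect(e[:,:2].astype(np.float32)))
m=(ws[...,0]>585)&(ws[...,0]<630)&(ws[...,1]>295)&(ws[...,1]<345)&(ws[...,2]>79)&(ws[...,2]<90)
c=ws[m]; print('knob',m.sum(),c.mean(0),cv2.minEnclosingCircle(c[:,:2].astype(np.float32)))
```

```text
[[207 206 205 204 204 204 204 204 205 205 204 204 208 207 205]
 [205 204 203 204 202 206 205 204 205 207 204 204 205 206 206]
 [204 204 203 205 204 204 204 204 206 204 208 205 204 206 208]
 [203 203 204 206 207 196 177 166 173 193 209 211 209 207 211]
 [206 208 207 208 202 172 133 114 118 146 195 211 209 210 211]
 [208 210 211 211 192 147 111 102 104 111 163 200 210 210 210]
 [209 208 209 208 182 134 115 109  93 105 162 202 211 210 210]
 [209 211 208 208 191 152 133 130 115 112 166 203 212 210 211]
 [205 207 207 209 207 179 150 140 140 161 195 211 212 214 212]
 [211 210 210 212 211 205 197 184 191 203 210 209 209 208 209]
 [209 210 210 209 210 210 208 206 208 211 209 211 209 211 211]
 [210 210 211 211 212 213 212 213 212 211 214 211 212 211 211]
 [213 213 213 212 213 211 212 210 212 211 210 210 211 213 213]]
208.0
hole px 348.33690140845073 214.77521126760564 [577.8 -72.2 120. ] [578.7 -72.5 116. ]
knob 107 [605.2 320.5  81.7] ((606.821533203125, 321.099853515625), 14.640083312988281)
ear 275 [577.1 -74.2 119.5] ((578.2224731445312, -73.37822723388672), (42.78961944580078, 38.07398986816406), 6.499296188354492)
lid 5315 [563.9  39.8 114.3] ((564.9146728515625, 40.30314636230469), (169.86868286132812, 183.53326416015625), 6.644958019256592)
ear side 229 [578.6 -76.2 120.1] ((577.044677734375, -75.66673278808594), (44.302513122558594, 45.92626190185547), 8.955018997192383)
knob 223 [606.  319.8  82.1] ((606.920166015625, 319.10003662109375), 14.796235084533691)
```

```bash
python3 -m inch '{"hand":[0.5,0.5,0.5,0.5,0.5,0.5],"delta_pos":[[-0.16,-0.1,2.5],[0,0,4],[0,0,4],[0,0,2.5],[0,0,1.0],[0,0,0]],"turn":[0,0,0,0,0,0]}'
python3 to.py 606.2 320.3 137
```

```text
t: 16.85
eef_pos: [606.8, 318.9, 153.0]
tcp_rot: [-3.141, -0.002, -3.023]
ft_force: [0.0, -0.4, 0.6]
opening: 0.497
t 16.85 pos [606.8 318.9 153. ] yaw -3.0234 rp [-3.141e+00 -2.000e-03] F [ 0.  -0.4  0.6] open 0.497 d_cm [0.04 0.15 1.6 ] rows 0.32150943534514875 j [ 0.39  0.72  1.52  0.    0.9  -1.3 ]
```

```bash
python3 -m inch '{"hand":[0.5,0.5,0.5,0.5],"delta_pos":[[0.04,0.13,0.8],[0,0,0.6],[0,0,0.1],[0,0,0]],"turn":[0,0,0,0]}'
python3 to.py 606.2 320.3 137
```

```text
t: 17.25
eef_pos: [606.2, 321.0, 139.1]
tcp_rot: [3.141, 0.0, -3.022]
ft_force: [0.3, 0.5, -0.6]
opening: 0.499
t 17.25 pos [606.2 321.  139.1] yaw -3.0223 rp [3.141 0.   ] F [ 0.3  0.5 -0.6] open 0.499 d_cm [ 0.01 -0.06  0.21] rows 0.0437140996903016 j [ 0.39  0.74  1.53  0.    0.87 -1.3 ]
```

```bash
python3 -m inch '{"hand":[0.5,0.5,0.1,0.1,0.1,0.1,0.1,0.1],"delta_pos":[[0,-0.05,0.15],[0,0,0],[0,0,0],[0,0,0],[0,0,0],[0,0,0],[0,0,0],[0,0,0]],"turn":[0,0,0,0,0,0,0,0]}'
python3 to.py 606.2 320.3 137
python3 - <<'E'
from h import *
im,d=shot('side','k1')
cv2.imwrite('pics/k1c.png',cv2.resize(im[280:450,170:370],None,fx=3.5,fy=3.5,interpolation=cv2.INTER_CUBIC))
E
```

```text
t: 18.05
eef_pos: [606.4, 319.7, 137.5]
tcp_rot: [-3.141, -0.0, -3.022]
ft_force: [0.6, -5.2, 2.8]
opening: 0.292
t 18.05 pos [606.4 319.7 137.5] yaw -3.0224 rp [-3.141 -0.   ] F [ 0.6 -5.2  2.8] open 0.292 d_cm [0.01 0.06 0.05] rows 0.01585597315681995 j [ 0.39  0.74  1.53 -0.    0.87 -1.3 ]
```

View pics/k1c.png

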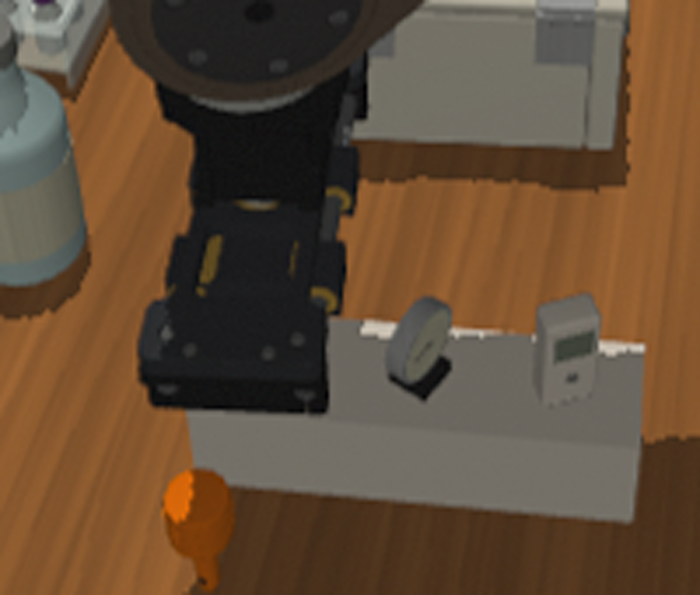

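The gripper is closed on the steel knob at 27.8 mm, and the dial and logger are undisturbed. I'll lift straight up.

```bash
python3 -m inch '{"hand":[0.1,0.1,0.1,0.1,0.1,0.1,0.1],"delta_pos":[[0,-0.05,-1.5],[0,0,-2],[0,0,-2.5],[0,0,-3.5],[0,0,-4],[0,0,-2],[0,0,0]],"turn":[0,0,0,0,0,0,0]}'
python3 to.py 577.8 -72.5 290
```

```text
t: 18.8
eef_pos: [606.7, 320.4, 296.7]
tcp_rot: [3.139, 0.006, -3.022]
ft_force: [0.3, -0.4, -0.8]
opening: 0.289
t 18.8 pos [606.7 320.4 296.7] yaw -3.0222 rp [3.139 0.006] F [ 0.3 -0.4 -0.8] open 0.289 d_cm [  7.55 -38.66   0.67] rows 7.879533586876366 j [ 0.39  0.57  1.39  0.    1.17 -1.3 ]
```

```bash
python3 -m inch '{"hand":[0.1,0.1,0.1,0.1,0.1,0.1,0.1,0.1,0.1,0.1,0.1,0.1,0.1],"delta_pos":[[0.75,-3.86,0],[0.75,-3.86,0],[0.75,-3.86,0],[0.75,-3.86,0],[0.75,-3.86,0],[0.75,-3.86,0],[0.75,-3.86,0],[0.75,-3.86,0],[0.75,-3.86,0],[0.75,-3.86,0],[0,0,1],[0,0,1],[0,0,0]],"turn":[0,0,0,0,0,0,0,0,0,0,0,0,0]}'
python3 to.py 577.8 -72.5 258
python3 - <<'E'
from h import *
im,d=shot('side','i1')
cv2.imwrite('pics/i1c.png',cv2.resize(im[150:290,230:400],None,fx=4,fy=4,interpolation=cv2.INTER_CUBIC))
im,d=shot('top','i1t')
cv2.imwrite('pics/i1tc.png',cv2.resize(im[150:290,260:430],None,fx=4,fy=4,interpolation=cv2.INTER_CUBIC))
E
```

```text
t: 20.1
eef_pos: [577.1, -71.3, 270.2]
tcp_rot: [3.14, -0.003, -3.022]
ft_force: [0.2, 0.7, -0.4]
opening: 0.285
t 20.1 pos [577.1 -71.3 270.2] yaw -3.022 rp [ 3.14e+00 -3.00e-03] F [ 0.2  0.7 -0.4] open 0.285 d_cm [-0.05 -0.13  1.22] rows 0.24507980171433624 j [-0.24  0.45  1.69  0.    1.   -1.93]
```

View pics/i1c.png

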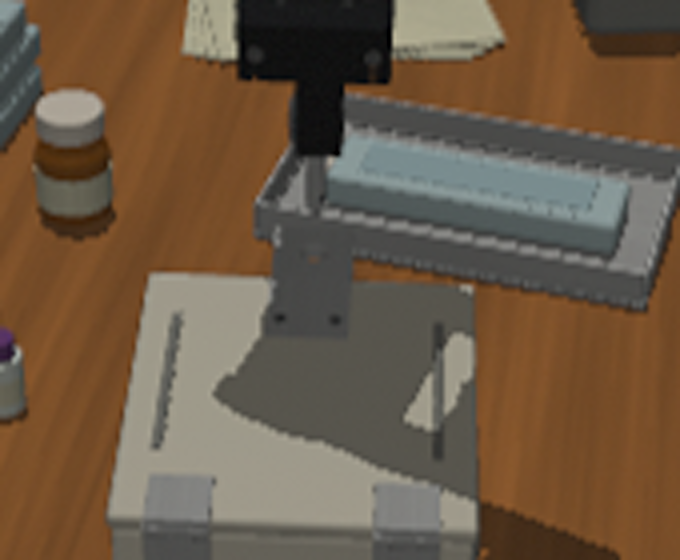

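View pics/i1tc.png

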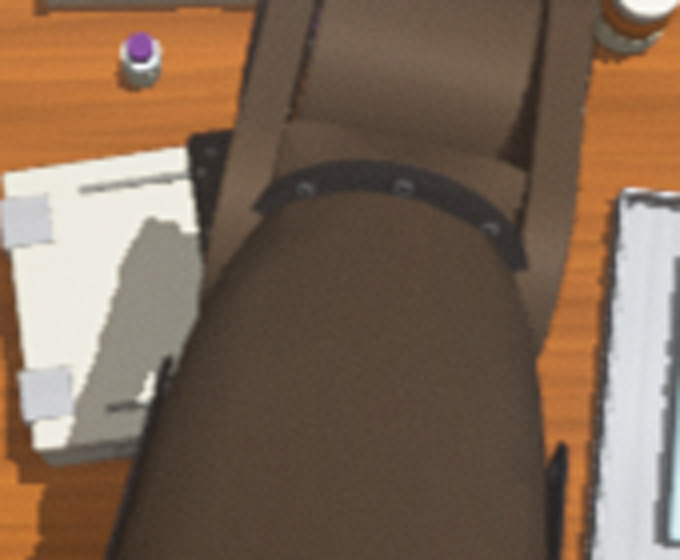

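Run:
```python
from h import *
np.set_printoptions(precision=1,suppress=True,linewidth=180)
cal=viewer.get_calibration('side');T=np.array(cal['T'])
def onp(u,v,z):
    r=T[:3,:3]@[(u-cal['cx'])/cal['fx'],(v-cal['cy'])/cal['fy'],1]; return T[:3,3]+r*(z-T[2,3])/r[2]
print('cam',T[:3,3])
# hole in unshadowed side picture p1s
g=cv2.imread('pics/p1s.png',0).astype(int); print(g[206:220,298:320])
g2=cv2.imread('pics/i1.png',0).astype(int); print(g2[184:218,302:318])
d=np.load('pics/i1.npy'); w=cloud('side',d)
m=(abs(w[...,0]-577)<15)&(abs(w[...,1]+72)<15)&(w[...,2]>140)&(w[...,2]<195)
q=w[m]; 
for z0 in range(140,195,6):
    k=q[(q[:,2]>=z0)&(q[:,2]<z0+6)]
    if len(k): print(z0,len(k),k.mean(0),k[:,0].min(),k[:,0].max(),k[:,1].max())
```

```text
cam [439.7 802.3 732.7]
[[ 90 108 111 110 110 109 102 100  99 100 100 100  91  90  89  89  90  89  89  81  79  83]
 [ 94 132 138 138 138 138 132 130 131 132 133 132 127 126 126 125 126 127 127 123 107  86]
 [111 140 143 143 143 142 143 143 145 145 145 145 145 147 146 145 146 147 146 147 123  89]
 [116 140 143 142 141 140 141 142 143 144 144 144 144 145 144 143 144 145 144 145 112  86]
 [109 139 142 142 141 140 141 142 145 143 143 142 145 145 144 143 145 144 144 145 106  83]
 [118 140 142 141 140 141 142 139 128 123 120 126 137 144 145 142 144 143 143 146 109  84]
 [126 141 142 140 140 140 140 115  92  90  86  95 107 135 144 143 144 144 144 146 117  87]
 [132 142 141 141 140 140 141  89  72  78  80  77  74 115 141 143 144 143 143 146 115  85]
 [136 142 140 140 139 140 143 111  96 102 104 101  92 124 142 143 145 143 144 146  92  63]
 [137 141 140 140 139 140 142 137 131 133 135 133 129 142 144 143 145 143 143 147  92  69]
 [138 141 139 139 139 140 141 142 144 144 142 143 145 145 143 143 145 143 144 146 108  89]
 [137 142 140 139 139 139 141 141 143 142 142 142 144 144 143 143 145 143 1
[... 2432 characters left out ...]
 71  70  70  71  71  71  72  72  72  71  71]]
146 4 [578.9 -69.9 149.8] 577.0481624322063 582.4123875834247 -67.33048110253401
152 11 [576.1 -67.3 155.3] 573.0899410231726 581.4896078760437 -63.174943247600254
158 12 [577.4 -68.2 160.7] 573.5098190185411 581.6584214926918 -66.29955931626728
164 11 [577.3 -66.9 167.1] 572.9071764804947 581.5987147711373 -62.696564252583926
170 15 [577.  -67.2 172.7] 572.4391774811897 581.978538415722 -62.296204744421516
176 11 [577.6 -66.7 179.6] 572.6261364132654 582.0020653581763 -63.27610070830201
182 4 [576.1 -65.7 183.6] 573.2222529543646 579.0032919823716 -64.61114582893413
188 2 [576.5 -67.4 191.9] 563.5291776738961 589.5527093726153 -66.34244916096134
```

```bash
python3 - <<'E'
from h import *
np.set_printoptions(precision=1,suppress=True,linewidth=180)
cal=viewer.get_calibration('side');T=np.array(cal['T'])
def onp(u,v,z):
    r=T[:3,:3]@[(u-cal['cx'])/cal['fx'],(v-cal['cy'])/cal['fy'],1]; return T[:3,3]+r*(z-T[2,3])/r[2]
g=cv2.imread('pics/p1s.png',0).astype(float)
v,u=np.mgrid[210:216,304:313]; k=np.clip(136-g[210:216,304:313],0,None)
hu,hv=(u*k).sum()/k.sum(),(v*k).sum()/k.sum(); print(hu,hv,onp(hu,hv,120))
# shank centre at rows ~ 195-199, pixel columns
g=cv2.imread('pics/i1.png',0)
for row in (193,196,198): print(row, onp(308.3,row,160))
E
python3 to.py 577.8 -72.5 248
```

```text
307.75084554678693 212.92559188275084 [578.  -72.9 120. ]
193 [579.8 -87.5 160. ]
196 [578.  -76.2 160. ]
198 [576.7 -68.8 160. ]
t 20.2 pos [577.7 -71.1 271.7] yaw -3.021 rp [ 3.141e+00 -1.000e-03] F [ 0.8  0.  -0.3] open 0.285 d_cm [ 0.01 -0.14  2.37] rows 0.47483877739612385 j [-0.24  0.45  1.69  0.    1.   -1.93]
```

Both cameras put the hole at (578,-72.6), and the pin is in line with the TCP to within about 0.5 mm. I'll descend to just above the ear and check the alignment again.

```bash
python3 -m inch '{"hand":[0.1,0.1,0.1,0.1,0.1],"delta_pos":[[0.01,-0.14,0.8],[0,0,0.8],[0,0,0.5],[0,0,0],[0,0,0]],"turn":[0,0,0,0,0]}'
python3 to.py 577.8 -72.5 240
```

```text
t: 20.7
eef_pos: [577.8, -73.6, 251.1]
tcp_rot: [3.141, -0.0, -3.022]
ft_force: [0.1, 0.7, -0.5]
opening: 0.291
t 20.7 pos [577.8 -73.6 251.1] yaw -3.0223 rp [ 3.141 -0.   ] F [ 0.1  0.7 -0.5] open 0.291 d_cm [-0.01  0.11  1.11] rows 0.2238144601454605 j [-0.24  0.48  1.71  0.    0.95 -1.93]
```

```bash
python3 -m inch '{"hand":[0.1,0.1],"delta_pos":[[0,0.05,0],[0,0,0]],"turn":[0,0]}'
python3 -m inch '{"hand":[0.1],"delta_pos":[[0,0,0]],"turn":[0]}'
python3 -m inch '{"hand":[0.1],"delta_pos":[[0,0,0]],"turn":[0]}'
```

```text
t: 20.9
eef_pos: [577.8, -73.2, 251.5]
tcp_rot: [-3.142, 0.001, -3.022]
ft_force: [-0.8, 0.2, -0.4]
opening: 0.288
t: 21.0
eef_pos: [577.8, -73.2, 251.4]
tcp_rot: [-3.142, 0.0, -3.022]
ft_force: [-0.1, 0.5, -0.6]
opening: 0.29
t: 21.1
eef_pos: [577.8, -73.2, 251.3]
tcp_rot: [3.142, 0.0, -3.022]
ft_force: [-0.9, 0.3, -1.1]
opening: 0.289
```

```bash
python3 -m inch '{"hand":[0.1,0.1,0.1,0.1,0.1],"delta_pos":[[0,0.05,0.3],[0,0,0.3],[0,0,0.3],[0,0,0.1],[0,0,0]],"turn":[0,0,0,0,0]}'
python3 -m inch '{"hand":[0.1,0.1,0.1],"delta_pos":[[0,0,0.2],[0,0,0.2],[0,0,0]],"turn":[0,0,0]}'
python3 - <<'E'
from h import *
im,d=shot('side','i2')
cv2.imwrite('pics/i2c.png',cv2.resize(im[150:270,250:370],None,fx=5,fy=5,interpolation=cv2.INTER_CUBIC))
E
```

```text
t: 21.6
eef_pos: [577.6, -72.7, 241.0]
tcp_rot: [3.141, -0.0, -3.022]
ft_force: [-0.9, -0.0, -0.7]
opening: 0.286
t: 21.9
eef_pos: [577.6, -72.7, 236.9]
tcp_rot: [3.141, -0.0, -3.022]
ft_force: [-0.3, -0.1, -1.3]
opening: 0.291
```

View pics/i2c.png

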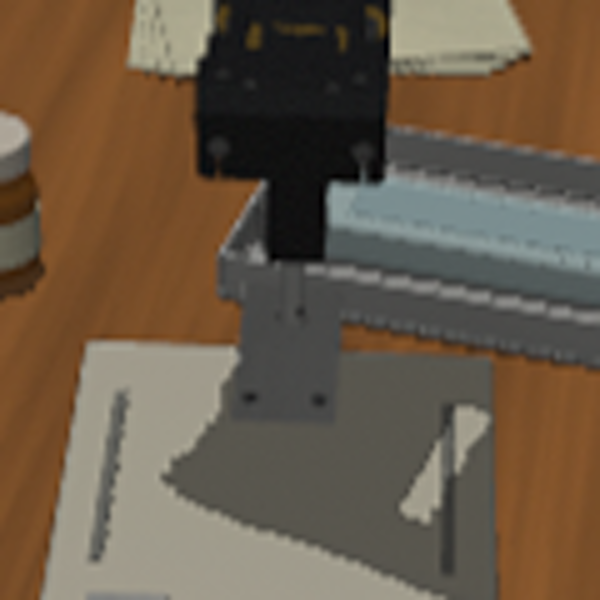

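The tip has entered the ear hole at about (308,211) with no contact force. There is slightly more gap on the right, so I'll nudge 0.4 mm that way and go on through the lug.

```bash
python3 -m inch '{"hand":[0.1,0.1,0.1,0.1,0.1],"delta_pos":[[0.04,0,0.2],[0,0,0.3],[0,0,0.3],[0,0,0.3],[0,0,0]],"turn":[0,0,0,0,0]}'
python3 -m inch '{"hand":[0.1,0.1,0.1,0.1],"delta_pos":[[0,0,0.25],[0,0,0.25],[0,0,0.25],[0,0,0]],"turn":[0,0,0,0]}'
```

```text
t: 22.45
eef_pos: [577.3, -72.9, 225.7]
tcp_rot: [-3.142, -0.0, -3.022]
ft_force: [1.8, -2.7, -1.8]
opening: 0.288
t: 22.85
eef_pos: [577.3, -72.9, 218.5]
tcp_rot: [-3.141, -0.0, -3.022]
ft_force: [0.8, -2.5, -1.1]
opening: 0.287
```

```bash
python3 -m inch '{"hand":[0.1,0.1,0.1,0.1,0.1,0.1],"delta_pos":[[0,-0.04,0.3],[0,0,0.3],[0,0,0.3],[0,0,0.3],[0,0,0.2],[0,0,0]],"turn":[0,0,0,0,0,0]}'
python3 -m inch '{"hand":[0.1,0.1,0.1,0.1],"delta_pos":[[0,0,0.2],[0,0,0.2],[0,0,0.1],[0,0,0]],"turn":[0,0,0,0]}'
```

```text
t: 23.45
eef_pos: [577.3, -73.2, 204.3]
tcp_rot: [3.142, -0.0, -3.022]
ft_force: [1.4, -4.0, -4.0]
opening: 0.288
t: 23.85
eef_pos: [577.4, -73.2, 199.7]
tcp_rot: [-3.141, 0.0, -3.022]
ft_force: [1.6, -5.4, 0.1]
opening: 0.289
```

```bash
python3 -m inch '{"hand":[0.1,0.1,0.1,0.1,0.1],"delta_pos":[[-0.02,-0.06,0.2],[0,0,0.2],[0,0,0.2],[0,0,0],[0,0,0]],"turn":[0,0,0,0,0]}'
python3 -m inch '{"hand":[0.1,0.1,0.1,0.1],"delta_pos":[[0,0,0.2],[0,0,0],[0,0,0],[0,0,0]],"turn":[0,0,0,0]}'
```

```text
t: 24.35
eef_pos: [577.6, -73.6, 193.8]
tcp_rot: [3.141, -0.0, -3.022]
ft_force: [0.8, -0.8, 4.2]
opening: 0.292
t: 24.75
eef_pos: [577.7, -73.7, 192.0]
tcp_rot: [3.142, 0.0, -3.022]
ft_force: [-0.5, -2.3, 5.9]
opening: 0.289
```

```bash
python3 -m inch '{"hand":[0.1,0.1,0.1,0.1],"delta_pos":[[0,-0.03,0.15],[0,0,0],[0,0,0],[0,0,0]],"turn":[0,0,0,0]}'
python3 -m inch '{"hand":[0.1,0.1,0.1,0.1],"delta_pos":[[0,0,0.15],[0,0,0],[0,0,0],[0,0,0]],"turn":[0,0,0,0]}'
```

```text
t: 25.15
eef_pos: [577.7, -73.8, 190.5]
tcp_rot: [3.141, 0.0, -3.022]
ft_force: [-0.8, -0.2, 7.4]
opening: 0.287
t: 25.55
eef_pos: [577.7, -73.8, 189.1]
tcp_rot: [3.141, 0.001, -3.022]
ft_force: [0.5, -0.3, 7.3]
opening: 0.294
```

Run:
```python
from h import *
np.set_printoptions(precision=2,suppress=True)
im,d=shot('side','s1')
cv2.imwrite('pics/s1c.png',cv2.resize(im[160:280,250:370],None,fx=5,fy=5,interpolation=cv2.INTER_CUBIC))
def lidfit(name):
    w=cloud('side',np.load(f'pics/{name}.npy'))
    c=np.array([563.6,35.9]); ex=np.array([.993,.118]);ey=np.array([-.118,.993])
    q=w[...,:2]-c; bx=q@ex; by=q@ey
    m=(abs(bx)<70)&(by>-85)&(by<75)&(w[...,2]>104)&(w[...,2]<128)
    A=np.c_[by[m],np.ones(m.sum())]; s=np.linalg.lstsq(A,w[...,2][m],rcond=None)[0]
    m2=(abs(bx)<18)&(by>-98)&(by<-92)&(w[...,2]>104)&(w[...,2]<128)
    print(name,m.sum(),'slope',s,'z at hole',s[0]*-110+s[1],'ear z',np.median(w[...,2][m2]),m2.sum())
for n in('p1s','i2','s1'): lidfit(n)
```

```text
p1s 3909 slope [ -0.05 115.01] z at hole 120.47905070277358 ear z 119.74010852566727 24
i2 3934 slope [ -0.05 115.01] z at hole 120.58218672592703 ear z 119.79253872276234 20
s1 3641 slope [  0.01 109.73] z at hole 108.64991737217339 ear z 111.13706625268583 36
```

View pics/s1c.png

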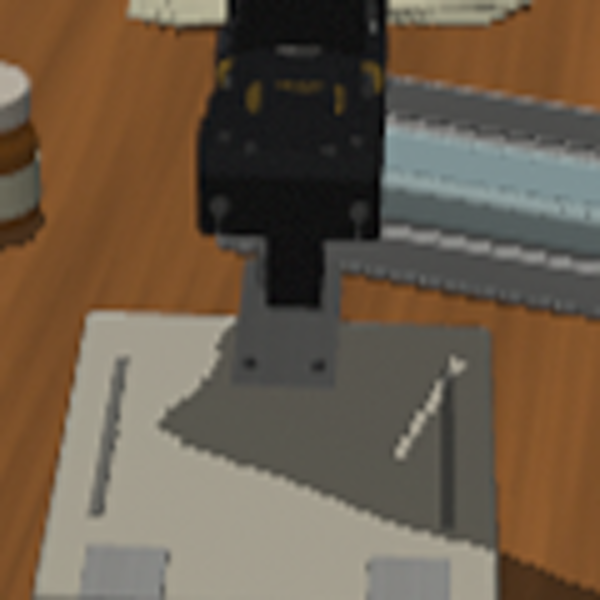

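The lid slope has gone from -0.05 to about 0. I'll press a bit more to confirm a hard stop.

```bash
python3 -m inch '{"hand":[0.1,0.1,0.1],"delta_pos":[[0,0,0.1],[0,0,0],[0,0,0]],"turn":[0,0,0]}'
python3 -m inch '{"hand":[0.1,0.1,0.1],"delta_pos":[[0,0,0.1],[0,0,0],[0,0,0]],"turn":[0,0,0]}'
python3 - <<'E'
from h import *
np.set_printoptions(precision=4,suppress=True)
im,d=shot('side','s2'); shot('top','s2t')
c=np.array([563.6,35.9]); ex=np.array([.993,.118]);ey=np.array([-.118,.993])
for n,cam in(('p1s','side'),('i2','side'),('s1','side'),('s2','side')):
    w=cloud(cam,np.load(f'pics/{n}.npy')); q=w[...,:2]-c; bx=q@ex; by=q@ey
    m=(abs(bx)<75)&(by>-80)&(by<70)&(abs(w[...,2]-114)<12)&~((abs(bx)<30)&(by<-50))
    X,Z=by[m],w[...,2][m]
    for _ in range(5):
        s=np.polyfit(X,Z,1); r=abs(Z-np.polyval(s,X)); k=r<max(1,2.5*np.median(r)); X,Z=X[k],Z[k]
    print(n,len(X),s,'hole z',np.polyval(s,-110))
E
```

```text
t: 25.9
eef_pos: [577.8, -73.8, 188.2]
tcp_rot: [3.141, 0.001, -3.022]
ft_force: [0.1, -0.5, 8.7]
opening: 0.289
t: 26.2
eef_pos: [577.9, -73.8, 187.5]
tcp_rot: [3.141, 0.001, -3.023]
ft_force: [-0.3, -0.5, 9.9]
opening: 0.29
p1s 2952 [ -0.0493 114.9295] hole z 120.35665700445252
i2 2956 [ -0.048  114.8623] hole z 120.14555519165229
s1 2879 [  0.0116 109.5989] hole z 108.31841038315677
s2 2927 [  0.019  108.8351] hole z 106.7404166582
```

```bash
python3 -m inch '{"hand":[0.1,0.1,0.1,0.1,0.1,0.1,0.1,0.1],"delta_pos":[[0,0,0],[0,0,0],[0,0,0],[0,0,0],[0,0,0],[0,0,0],[0,0,0],[0,0,0]],"turn":[0,0,0,0,0,0,0,0]}'
```

```text
t: 27.1
eef_pos: [577.9, -73.8, 187.5]
tcp_rot: [3.141, 0.001, -3.023]
ft_force: [-0.8, -0.4, 11.3]
opening: 0.285
```

View pics/s2.png

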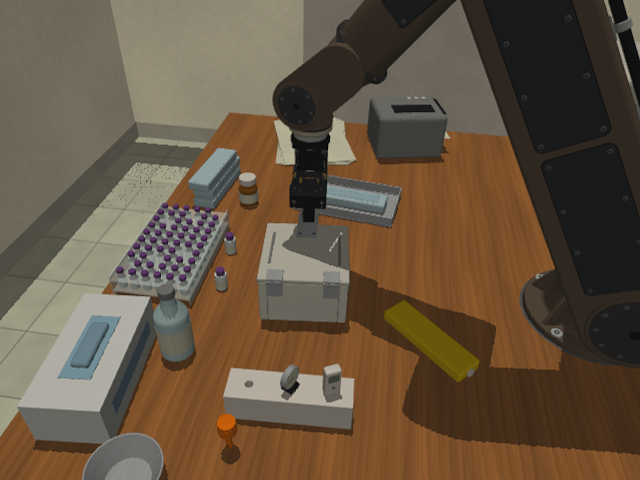

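View pics/s2t.png

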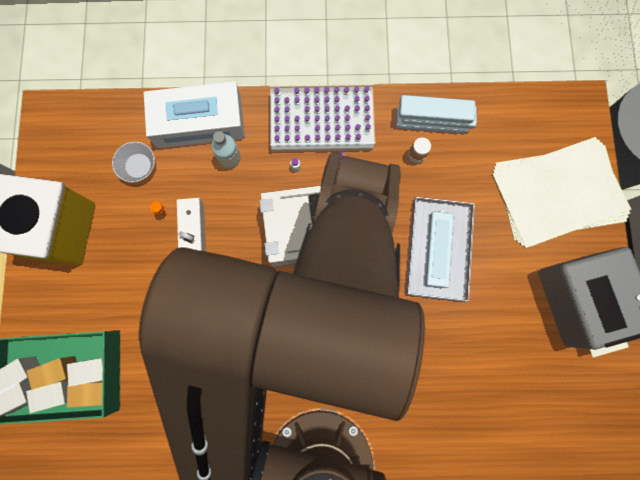

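The brick lies in the tray at (440,248) and the lid is flat. The pin's hole in the stand is empty at (249,384), and the dial, logger, vials and other bystanders are where they were. The press holds at about 11 N, so I'll hand it in.

Run:
```python
from h import *
print(ticket.job_done())
s=env.state();print(s['t'],s['ft_force'],s['opening'])
```

```text
the job is handed in; nothing more can be done
None
the job is handed in; nothing more can be done
```

The job is handed in, at about 27 s of the 72 s allowed. The pale brick lies flat in the tray and the lid is down on the box. The steel pin is through the ear and lug, and the gripper still holds the knob and keeps the press on.

- **Press:** the last reading was a steady 11 N upward on the tool. There was almost no sideways force, and the pose did not move over the final 0.9 s.
- **Pin:** the jaws stood at about 27 mm on the 28 mm knob. From the arm's position, the pin's tip should be about 26 mm below the lug, which leaves the eye clear. I could not see the eye in either camera.
- **Surroundings:** the last pictures show the dial thermometer, jar, spray bottle, one vial, the orange knob and the tray where they were. The side view also shows the logger, the second vial and the yellow slab unmoved.
- **One disagreement:** the last depth fit put the lid about 0.02 rad past flat, with the ear about 3 mm below its nominal shut height. I read this as a soft end stop plus camera error. It fits a fully squeezed seal, since the press was above the roughly 8 N needed. I did not confirm the seal in any other way.

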